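# Push the hand greaser onto the turntable's leaning nipple

## Robot

A 7-joint arm with a two-finger parallel gripper is mounted at the origin on the work surface. World frame = base frame: x ahead of the robot, y to its left, z up, the work surface at z = 0. Lengths are in m, angles in rad, forces in N, time in s.
With the tool pointing down it reaches from about 0.35 to 0.9 m from the base axis. Payload 8.1 kg.
Tool frame: the origin (TCP) lies at the very end of the fingers, on their centre line; the grasp point (between the pads) lies 19 mm behind it (bot.grip_depth is the distance from the TCP to the grasp point, in m); z points along the fingers, y is the direction in which the jaws open and shut (so a half turn about z gives the same grasp; the last joint's range is limited). The gripper opens to 85 mm and grips with 20 to 120 N. Pads are 22 mm wide; open, the fingers measure 114 mm over their backs; the gripper's body (76 mm by 85 mm) begins 54 mm behind the grasp point. The pads swing forward as they close: fully open they stand 13 mm farther back than shut.
Start: joints at [1.218, 0.434, 0.025, 1.573, -0.012, 1.134, -0.075], TCP at [0.154, -0.606, 0.231] pointing down, gripper open.
Joint ranges: [-2.62, 2.62], [-0.44, 2.09], [-1.27, 1.32], [0.08, 2.57], [-1.32, 4.46], [0.12, 2], [-2.74, 2.74]. Speed limits (rad/s): [2.22, 2.22, 3.01, 3.01, 3.14, 3.14, 3.14].

## Interface

Orientations are given as a 3x3 rotation matrix whose columns are the frame's x, y, z axes.
In Python, from bench import bot gives the robot as it stands. The module is installed in compiled form; this text tells all that it offers.
- The arm moves only by the tool apply_moves, never from a script. Its argument "targets" is a list of rows, each a list of 3 entries, a list of its own where there are three numbers: the shift along the world's x, y, z in mm, then the turn, a rotation vector about the world's x, y, z in degrees, then the closure in counts, from 0 (fully open) to 255 (shut). In form: [[[tx, ty, tz], [wx, wy, wz], grip], ...]. A call has 1 to 12 rows; each row shifts and turns the commanded pose from where the row before left it; what a row does not reach is not made up. A row lasts 1/10 s, in which the tool goes at most 50 mm and 8.59 degrees, less where a joint would pass 70% of its speed; a pose out of reach is approached as far as the arm can. A call is refused whole if a number of a shift passes 50 or a number of a turn 8.59, either way. A call with a gripper value outside its range is refused whole. The fingers move at their own pace and stop on an object; the grip force is fixed at half the most. Time passes only in rows, so rows that do not move let the fingers close. It gives the time, the measured TCP pose, the force and the opening at its end, in the units of the state.
- bot.read_state(): the state, without advancing time (a new reading comes with each control period).
- bot.snapshot(name): name is "side" or "top" or "wrist"; returns a dict with "frame" (384x512x3 uint8, blue, green, red), "K" (3x3 intrinsics, pixels), "rvec" (rotation vector, rad) and "tvec" (3), from world to camera coordinates, as OpenCV has them. Camera axes: x right, y down, z forward; pixel columns grow to the right and rows downward; lengths in m; the calibration is good to about 2 mm. The wrist camera is an equidistant fisheye: a pixel r from the principal point sees the ray r / f radians off the axis. A picture is of the moment at which its call begins. There is no depth.
- bot.job_done(): hands the job in, once; it reports no verdict.
The state is a dict: "time": time; "qpos": joint angles; "qvel": joint speeds; "effort": joint torques, N m; "ee_pos": TCP position; "tool_rot": TCP orientation; "wrist_force": force on the tool from outside, world axes, zero at the start; "moment": the same for the moment, N m; "opening": finger opening in m.
Only numpy, scipy, OpenCV 4.12 (cv2) and the standard library are available. Lean on these libraries where they do the work, as an engineer would, in place of code of your own. Each camera call takes 0.05 s, during which the arm holds its last target. There are 200 camera calls.

## Task

The display turntable wants greasing before the next glass goes on show. Take the push-type hand greaser out of its holder, set its socket squarely on the leaning grease nipple of the turntable's drive block, feel for where it seats (how far the nipple stands out differs each time), and push gently along the nipple's axis until the spring-loaded nipple snaps down. Finish while still holding the greaser pressed down there, nothing let go, and leave the glassware where it stands.

Things in the scene. Friction and masses are not known exactly. Their poses are not given: they have to be found in the camera images.
- greaser_grip (a point): Centre of the grip of the loose push-type hand greaser (0.25-0.36 kg, upright in its holder, own z up). Grip: plain aluminium square bar 30 x 30 mm (faces square to own x and y), reaching 27 mm either way along own z, with dark grooves and a 6 mm black button on top. Below it a round flange 48 mm across (27 to 34 mm below this point), then a round steel socket to the mouth.
- greaser_mouth (a point): Centre of the greaser's open socket mouth, its lowest point, 70 mm below the grip's centre along own -z; same axes. Socket 31 mm across outside, 37 mm at the flared mouth; round bore 18 mm across, widening to 24 mm over the last 4 mm at the mouth, 18 mm deep: its floor is 18 mm up own z from this point.
- holder: Greaser's holder, fixed on the table: black disc 90 mm across with a round cup 62 mm across, rim 24 mm above the table, in which the greaser stands loose on a floor 8 mm above the table; lift it straight up 30 mm to clear. Origin: centre of its underside, z up.
- boss: Dark steel boss 44 mm across on the turntable's drive block. Own z = the nipple's axis, leaning 25 degrees from vertical, away from the disc, roughly towards the robot. Origin: on that axis at the block's top, 46 mm above the table; boss ends 20 mm up the axis. A fixed steel stem (13 mm across) stands out of it by an unknown amount: the nipple's tip is 60 to 75 mm up the axis from this origin.
- turntable: Display turntable, fixed: grey drive block 90 x 100 x 46 mm (on a 110 x 120 mm foot) and, behind it, a white disc 280 mm across, its top 38 mm above the table, disc centre 215 mm along own x. Origin: under the block's centre; the boss stands on the block's top.
- nipple (a joint): Brass nipple (head 14 mm across, coned tip) on the end of the stem; value = how far it is pushed in along its axis, 0 out to 0.012 m at the bottom. Spring: about 3 N at first, up to 10 N at 3 mm, then it snaps: falls to 4 N at 9 mm and rises to 11 N at the bottom. Let go, it springs out. Snapped when beyond 0.007.
- winged_bowl: pink glass bowl with two wings on a clear foot, 86 mm wide, about 130 mm high, standing on the turntable disc; leave it alone. Origin: centre of its underside
- round_vase: round amber glass vase, 84 mm wide, 85 mm high, standing on the table, a bystander (it and the greaser's holder may swap sides); leave it alone. Origin: centre of its underside
- teal_vase: teal glass vase, 90 mm wide, 130 mm high, on the table; leave it alone. Origin: centre of its underside
- low_bowl: open salmon glass bowl, 110 mm wide, 40 mm high, on the table; leave it alone. Origin: centre of its underside
Things that resemble listed ones, but are neither listed nor needed, are in the scene too. Of the things like the holder, leave any that is pink; of the rest the smaller one is meant.

How it is judged:
By the outcome, as a careful person would: the job done as asked, in the order asked, and still so for the second after the job is handed in, while the arm keeps its last pose, push and grip.
It also fails if it takes over 42 s, if anything falls off the work surface, if the arm or the gripper's body presses on something with over 40 N, if the wrist force passes 120 N, or if a joint passes its speed limit or range.

## Working session

There is one attempt and no reset: what is moved stays moved. The work goes in short steps, Python scripts to look and compute and a tool call to move; the robot and the scene stay as the last step left them, time stands still between calls to the robot, and variables do not carry over. Pictures are saved under pics/ and viewed, about 8 in all and at most 12, crops included, and the job is handed in when it is done.

Besides the shell and the picture viewer there is one more tool, called as name(argument=value, ...) on one line, values as JSON. apply_moves: Moves the arm, as the interface text tells. Its arguments: {"type":"object","properties":{"targets":{"type":"array"}},"required":["targets"]}

```bash
mkdir -p pics; cat > h.py <<'E'
import numpy as np, cv2
from bench import bot
def snap(n,f):
    s=bot.snapshot(n); cv2.imwrite(f'pics/{f}.png',s['frame']); np.savez(f'pics/{f}.npz',**s); return s
def load(f): return dict(np.load(f'pics/{f}.npz'))
def ray(s,u,v,fish=False):
    R=cv2.Rodrigues(np.array(s['rvec'],float))[0]; t=np.array(s['tvec'],float).ravel(); K=s['K']
    a,b=(u-K[0,2])/K[0,0],(v-K[1,2])/K[1,1]
    if fish:
        r=np.hypot(a,b); k=np.sin(r)/r if r>1e-9 else 1; d=np.array([a*k,b*k,np.cos(r)])
    else: d=np.array([a,b,1.])
    d=R.T@d; return -R.T@t, d/np.linalg.norm(d)
def onz(s,u,v,z,fish=False):
    c,d=ray(s,u,v,fish); return c+d*(z-c[2])/d[2]
def tri(*rs):
    A=sum(np.eye(3)-np.outer(d,d) for c,d in rs); b=sum((np.eye(3)-np.outer(d,d))@c for c,d in rs)
    p=np.linalg.solve(A,b); return p,[np.linalg.norm((np.eye(3)-np.outer(d,d))@(p-c))*1e3 for c,d in rs]
def proj(s,p,fish=False):
    R=cv2.Rodrigues(np.array(s['rvec'],float))[0]; q=R@np.array(p)+np.array(s['tvec'],float).ravel(); K=s['K']
    if fish:
        r=np.hypot(q[0],q[1]); th=np.arctan2(r,q[2]); x,y=q[0]/r*th,q[1]/r*th
    else: x,y=q[0]/q[2],q[1]/q[2]
    return np.array([K[0,0]*x+K[0,2],K[1,1]*y+K[1,2]])
E
python3 - <<'E'
from h import *
for n in('top','side','wrist'):
    s=snap(n,n+'0'); print(n,s['K'][0],s['K'][1,2],ray(s,256,192,n=='wrist'))
a=[cv2.imread(f'pics/{n}0.png') for n in('top','side')]
cv2.imwrite('pics/top0b.png',cv2.resize(a[0],None,fx=1.5,fy=1.5,interpolation=cv2.INTER_CUBIC))
cv2.imwrite('pics/side0b.png',cv2.resize(a[1],None,fx=1.5,fy=1.5,interpolation=cv2.INTER_CUBIC))
print(bot.read_state())
E
```

```text
top [377.0678788    0.         252.93047703] 189.15170749404632 (array([0.39194506, 0.01184919, 1.17967254]), array([ 0.12250675, -0.00380053, -0.9924604 ]))
side [431.05560283   0.         255.36014507] 186.13703916162964 (array([0.02193004, 0.74878368, 0.71551603]), array([ 0.45543549, -0.66286254, -0.59429939]))
wrist [297.31863964   0.         256.42112528] 196.87498664587255 (array([ 0.21853913, -0.58815766,  0.37408854]), array([-0.2380678 , -0.0580774 , -0.96951057]))
{'time': 0.15, 'qpos': array([ 1.21841532,  0.43505007,  0.02496176,  1.57390218, -0.01163062,
        1.13402992, -0.07509632]), 'qvel': array([-0.00095508, -0.00187442,  0.00089891, -0.00012241,  0.00047485,
       -0.00028803,  0.00111449]), 'effort': array([ 2.32721643e-03, -6.70876765e+01,  1.02640662e+00, -3.16448879e+01,
        1.57265965e-02,  8.93706456e-03,  3.17450736e-05]), 'ee_pos': array([ 0.15436463, -0.60521932,  0.23070865]), 'tool_rot': array([[ 9.68983093e-01,  2.47126723e-01, -3.84625925e-04],
       [ 2.47127009e-01, -9.68982374e-01,  1.18368400e-03],
       [-8.01757936e-05, -1.24202124e-03, -9.99999225e-01]]), 'wrist_force': array([ 0.32430623,  0.10851683, -0.16260664]), 'moment': array([-0.0344185 , -0.06066836, -0.01826379]), 'opening': 0.08519522984336719}
```

View pics/top0b.png

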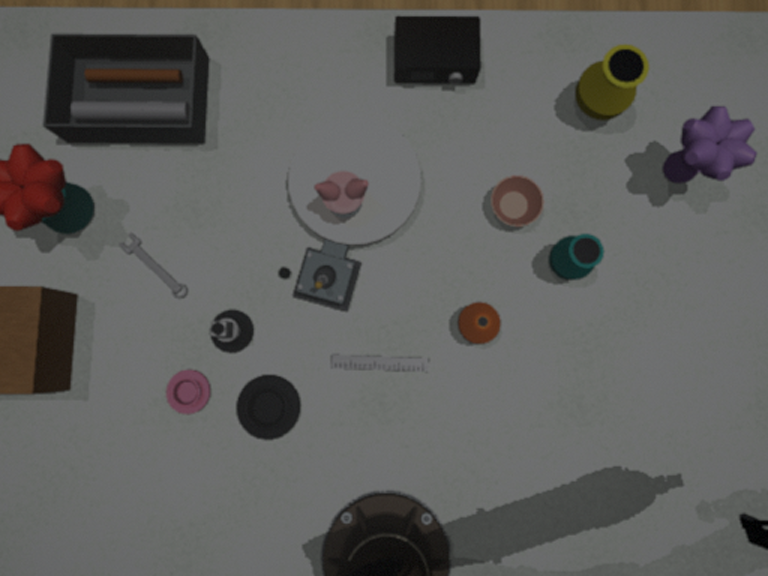

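View pics/side0b.png

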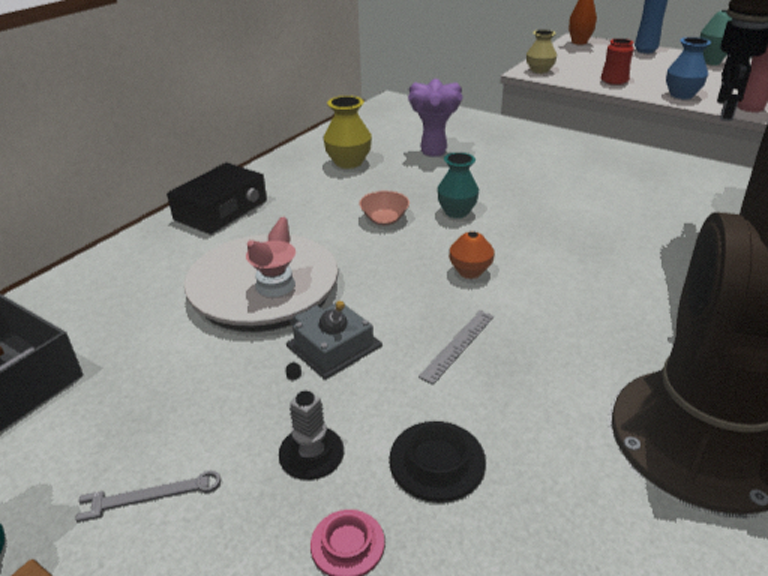

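The top view shows the greaser in the small black holder (154,221 native), the drive block (218,184), the nipple tip near (213,190), and a loose black knob at (190,181). The large black holder and the pink one are decoys. Next I'll look at enlarged, brightened crops.

```bash
python3 - <<'E'
from h import *
def crop(f,x,y,w,h,k):
    a=cv2.imread(f'pics/{f}.png')[y:y+h,x:x+w]; a=np.uint8(255*(a/255.)**.55)
    return cv2.resize(a,(w*k,h*k),interpolation=cv2.INTER_CUBIC)
def tick(a,x,y,k):
    for i in range(0,a.shape[1],10*k): cv2.putText(a,str(x+i//k),(i,8),0,.28,(0,0,255)); cv2.line(a,(i,0),(i,4),(0,0,255))
    for i in range(0,a.shape[0],10*k): cv2.putText(a,str(y+i//k),(0,i+4),0,.28,(0,0,255)); cv2.line(a,(0,i),(4,i),(0,0,255))
    return a
t=[('top0',134,195,50,47),('top0',185,155,60,55),('side0',180,255,55,65),('side0',185,195,75,60)]
c=[tick(crop(*q,6),q[1],q[2],6) for q in t]
W=np.zeros((600,800,3),np.uint8)
for a,(x,y) in zip(c,[(0,0),(340,0),(0,0),(340,0)]): pass
g=np.zeros((600,800,3),np.uint8)
def put(a,x,y):
    h,w=min(a.shape[0],600-y),min(a.shape[1],800-x); g[y:y+h,x:x+w]=a[:h,:w]
put(c[0][:280],0,0);put(c[1],310,0);put(c[2],0,282);put(c[3],340,335)
cv2.imwrite('pics/c1.png',g)
E
```

```text
(no output)
```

View pics/c1.png

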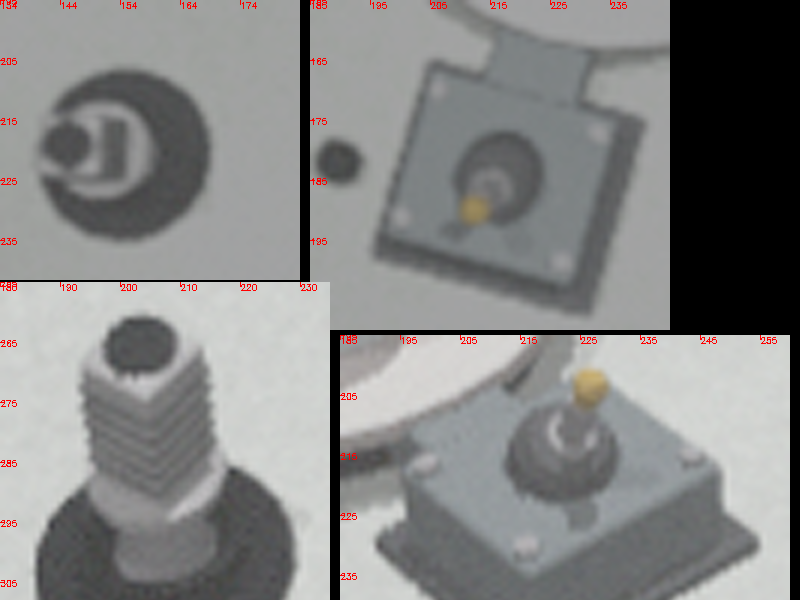

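The greaser leans only by perspective, with its button at top (145,219) and side (203,265.5). The brass tip and the boss are clear in both views. Next I compute positions.

```bash
python3 - <<'E'
from h import *
np.set_printoptions(precision=4,suppress=True)
T,S=load('top0'),load('side0')
print('btn',tri(ray(T,145,219.3),ray(S,203.2,265.5)), onz(T,145,219.3,.111),onz(S,203.2,265.5,.111))
print('holder disc',onz(T,154.3,220.3,.004))
for n,p in dict(L=(193.8,268.3),F=(206.2,273.8),R=(213.8,265.5)).items(): print(n,onz(S,*p,.105))
def brass(s,x0,x1,y0,y1):
    h=cv2.cvtColor(s['frame'],cv2.COLOR_BGR2HSV); m=cv2.inRange(h,(12,110,50),(35,255,255)); m[:y0]=0;m[y1:]=0;m[:,:x0]=0;m[:,x1:]=0
    v,u=np.nonzero(m); return u.mean(),v.mean(),len(u),u.min(),u.max(),v.min(),v.max()
bt=brass(T,200,225,180,200);bs=brass(S,215,240,195,215);print(bt,bs)
print('brass',tri(ray(T,*bt[:2]),ray(S,*bs[:2])))
for n,p in dict(TL=(205,165),TR=(236.3,174),BL=(197.5,195.5),BR=(228,203.3)).items(): print(n,onz(T,*p,.046))
for n,p in dict(L=(340+70,335+105),F=(530,575),R=(720,465)).items(): print(n,onz(S,(p[0]-340)/6+185,(p[1]-335)/6+195,.046))
# discs: white disc centre by eye
print('boss blob',onz(T,216.3,184,.055))
import cv2
E
```

```text
btn (array([0.4431, 0.3227, 0.1057]), [np.float64(0.4458817295379951), np.float64(0.44588172953812155)]) [0.4433 0.3214 0.111 ] [0.4391 0.3262 0.111 ]
holder disc [0.4455 0.3233 0.004 ]
L [0.4538 0.3375 0.105 ]
F [0.4247 0.3356 0.105 ]
R [0.4259 0.3108 0.105 ]
(np.float64(211.86666666666667), np.float64(189.53333333333333), 15, np.int64(210), np.int64(214), np.int64(188), np.int64(191)) (np.float64(225.91304347826087), np.float64(203.2173913043478), 23, np.int64(224), np.int64(228), np.int64(201), np.int64(206))
brass (array([0.5307, 0.1349, 0.0984]), [np.float64(0.9669471148917412), np.float64(0.9669471148916396)])
TL [0.6137 0.1642 0.046 ]
TR [0.5867 0.068  0.046 ]
BL [0.5197 0.1845 0.046 ]
BR [0.4968 0.0917 0.046 ]
L [0.6114 0.1509 0.046 ]
F [0.519  0.1893 0.046 ]
R [0.4948 0.0957 0.046 ]
boss blob [0.554  0.1274 0.055 ]
```

apply_moves(targets=[[[35,30,0],[0,0,-1],0],[[35,30,0],[0,0,-1],0],[[35,30,0],[0,0,-1],0],[[35,30,0],[0,0,-1],0],[[35,30,0],[0,0,-1],0],[[35,30,0],[0,0,-1],0],[[35,30,0],[0,0,-1],0],[[35,30,0],[0,0,-1],0],[[0,49,0],[0,0,-1],0],[[0,49,0],[0,0,-1],0],[[0,49,0],[0,0,-1],0],[[0,49,0],[0,0,0],0]])

```text
time: 1.35
ee_pos: [0.4341, -0.1677, 0.2312]
tool_rot: [[0.998, 0.057, -0.0], [0.057, -0.998, -0.0], [-0.0, 0.0, -1.0]]
wrist_force: [1.4, 1.0, -0.8]
opening: 0.0854
```

apply_moves(targets=[[[1,49,0],[0,0,0],0],[[1,49,0],[0,0,0],0],[[1,49,0],[0,0,0],0],[[1,49,0],[0,0,0],0],[[1,49,0],[0,0,0],0],[[1,49,0],[0,0,0],0],[[1,49,0],[0,0,0],0],[[1,49,0],[0,0,0],0],[[0,40,0],[0,0,0],0],[[0,20,0],[0,0,0],0],[[0,0,0],[0,0,0],0]])

```text
time: 2.45
ee_pos: [0.4414, 0.2859, 0.2311]
tool_rot: [[0.998, 0.063, -0.001], [0.063, -0.998, 0.002], [-0.001, -0.002, -1.0]]
wrist_force: [-0.5, 0.2, 0.5]
opening: 0.0853
```

```bash
python3 - <<'E'
from h import *
s=snap('wrist','w1'); a=np.uint8(255*(s['frame']/255.)**.55)
cv2.imwrite('pics/w1b.png',cv2.resize(a,None,fx=1.5,fy=1.5,interpolation=cv2.INTER_CUBIC))
for p in [(.442,.323,.111),(.442,.323,.105)]: print(proj(s,p,True)*1.5)
print(bot.read_state()['ee_pos'],bot.read_state()['qpos'])
E
```

```text
[325.95694836 282.57158185]
[327.19574417 280.32234614]
[0.44187081 0.28355525 0.23090834] [-0.31154678  0.31613978 -0.46115337  1.78572461  0.15710218  1.07675719
 -2.33808425]
```

View pics/w1b.png

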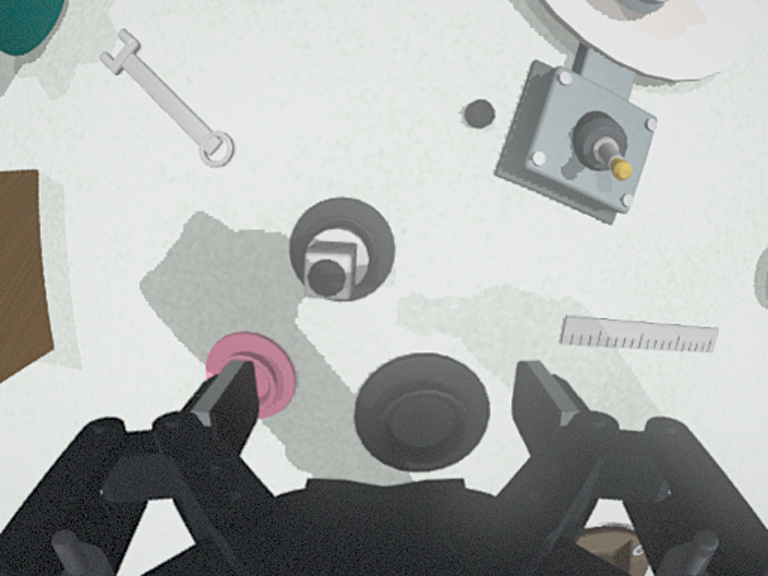

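The wrist view shows the greaser in its holder with the button at (326,278), 4 px from where my estimate put it, and the grip edges nearly square to the hand. Next: the grip yaw and exact offsets.

```bash
python3 - <<'E'
from h import *
np.set_printoptions(precision=4,suppress=True)
s=load('w1')
print('btn',onz(s,326/1.5,278/1.5,.111,True))
a=np.uint8(255*(s['frame']/255.)**.55)[155:206,190:268]
cv2.imwrite('pics/w1c.png',cv2.resize(a,None,fx=10,fy=10,interpolation=cv2.INTER_CUBIC))
b=[onz(s,u/1.5,v/1.5,.105,True) for u,v in [(304,297),(351,300),(354,262)]]
for q in b: print(q)
print(np.degrees(np.arctan2(*(b[0]-b[1])[:2])))
# brass head, boss
h=cv2.cvtColor(s['frame'],cv2.COLOR_BGR2HSV); m=cv2.inRange(h,(12,110,60),(35,255,255)); m[:, :400]=0;m[150:]=0
v,u=np.nonzero(m); print(u.mean(),v.mean(),len(u)); 
T,S=load('top0'),load('side0')
r=ray(s,u.mean(),v.mean(),True)
print('brass',tri(r,ray(T,211.87,189.5),ray(S,225.9,203.2)))
for p in [(565,77),(650,124),(539,158),(627,201)]: print('screw',onz(s,p[0]/1.5,p[1]/1.5,.047,True))
for p in [(.554,.127,.046),(.554,.127,.066)]: print(proj(s,p,True)*1.5)
E
```

```text
btn [0.4449 0.3231 0.111 ]
[0.4302 0.3375 0.105 ]
[0.4302 0.3075 0.105 ]
[0.4546 0.3068 0.105 ]
0.039176974003009075
413.8466666666667 112.38666666666667 150
brass (array([0.5308, 0.1346, 0.0987]), [np.float64(0.6044701762562741), np.float64(1.0484961679223903), np.float64(1.0429051258025477)])
screw [0.6003 0.1591 0.047 ]
screw [0.5774 0.0788 0.047 ]
screw [0.5332 0.1767 0.047 ]
screw [0.5102 0.0955 0.047 ]
[598.1237 141.2321]
[609.8359 139.7976]
```

View pics/w1c.png

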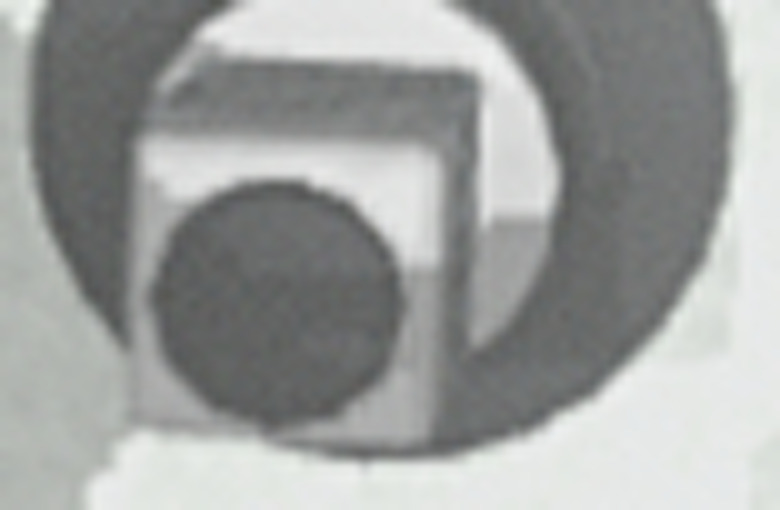

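Grip yaw is about 0.5° and its centre about (0.444, 0.3225). I go over it, then down to TCP z 0.061.

apply_moves(targets=[[[2,25,0],[0,0,-2],0],[[0,14,0],[0,0,-1],0],[[0,0,-30],[0,0,0],0],[[0,0,-40],[0,0,0],0],[[0,0,-30],[0,0,0],0],[[0,0,0],[0,0,0],0]])

```text
time: 3.1
ee_pos: [0.443, 0.3175, 0.1277]
tool_rot: [[1.0, 0.004, -0.005], [0.004, -1.0, -0.006], [-0.005, 0.006, -1.0]]
wrist_force: [-0.5, -0.4, 0.3]
opening: 0.0858
```

```bash
python3 - <<'E'
from h import *
st=bot.read_state(); print(st['ee_pos'],st['qpos'],st['tool_rot'])
s=snap('wrist','w2'); a=np.uint8(255*(s['frame']/255.)**.55)
cv2.imwrite('pics/w2b.png',cv2.resize(a,None,fx=1.5,fy=1.5,interpolation=cv2.INTER_CUBIC))
print(proj(s,(.444,.3225,.111),True)*1.5)
E
```

```text
[0.44300182 0.31754031 0.12772574] [-0.40661151  0.46135923 -0.42560262  1.85806832  0.24070426  0.88062951
 -2.51589155] [[ 0.99997889  0.00359883 -0.00541028]
 [ 0.00356884 -0.99997828 -0.00554173]
 [-0.00543011  0.00552231 -0.99997001]]
[373.67866338 349.69567372]
```

View pics/w2b.png

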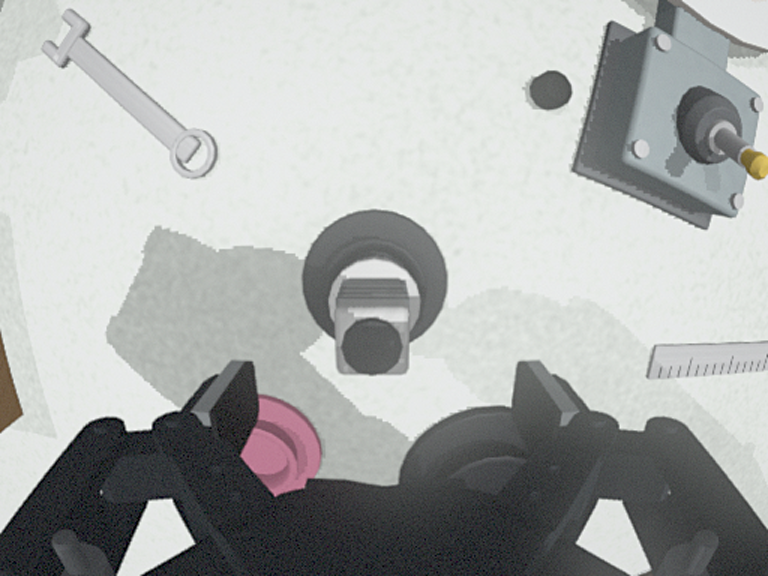

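Grip is aligned with the hand (button at (372,347), 2–3 px from prediction) and lies between the pads. Down and close.

apply_moves(targets=[[[1.5,5,-10],[0.3,-0.3,0],0],[[0,0,-20],[0,0,0],0],[[0,0,-20],[0,0,0],0],[[0,0,-12],[0,0,0],0],[[0,0,-4],[0,0,0],0],[[0,0,0],[0,0,0],0],[[0,0,0],[0,0,0],0]])

```text
time: 3.85
ee_pos: [0.4465, 0.3269, 0.0663]
tool_rot: [[1.0, 0.005, 0.006], [0.005, -1.0, 0.006], [0.006, -0.006, -1.0]]
wrist_force: [-0.3, 0.8, -0.4]
opening: 0.0852
```

apply_moves(targets=[[[0,0,0],[0,0,0],130],[[0,0,0],[0,0,0],200],[[0,0,0],[0,0,0],255],[[0,0,0],[0,0,0],255],[[0,0,0],[0,0,0],255],[[0,0,0],[0,0,0],255],[[0,0,0],[0,0,0],255],[[0,0,0],[0,0,0],255]])

```text
time: 4.65
ee_pos: [0.446, 0.3262, 0.0653]
tool_rot: [[1.0, 0.005, 0.005], [0.005, -1.0, 0.005], [0.005, -0.005, -1.0]]
wrist_force: [-0.3, -1.1, 1.2]
opening: 0.0294
```

The fingers closed on 29.4 mm, which matches the 30 mm grip. Lift straight up, then carry to a stand-off on the nipple axis, tilting on the way.

apply_moves(targets=[[[0,0,5],[0,0,0],255],[[0,0,15],[0,0,0],255],[[0,0,25],[0,0,0],255],[[0,0,40],[0,0,0],255],[[0,0,35],[0,0,0],255],[[0,0,0],[0,0,0],255],[[0,0,0],[0,0,0],255]])

```text
time: 5.35
ee_pos: [0.4461, 0.3266, 0.1858]
tool_rot: [[1.0, 0.005, 0.006], [0.005, -1.0, 0.006], [0.006, -0.006, -1.0]]
wrist_force: [-0.4, -0.0, -3.4]
opening: 0.0294
```

apply_moves(targets=[[[5,-20,0],[-0.8,-2.8,0],255],[[8,-36,0],[-1.2,-4.2,0],255],[[9,-36,0],[-1.2,-4.2,0],255],[[8,-36,0],[-1.2,-4.2,0],255],[[8,-30,0],[-1.2,-4.2,0],255],[[7,-22,0],[-1.2,-4.2,0],255],[[0,0,0],[0,0,0],255],[[0,0,0],[0,0,0],255],[[0,0,0],[0,0,0],255]])

```text
time: 6.25
ee_pos: [0.4907, 0.1477, 0.1848]
tool_rot: [[0.914, -0.017, 0.406], [0.03, -0.994, -0.109], [0.406, 0.111, -0.907]]
wrist_force: [-0.7, -0.1, -2.6]
opening: 0.0296
```

```bash
python3 - <<'E'
from h import *
np.set_printoptions(precision=4,suppress=True)
st=bot.read_state(); print(st['ee_pos'],st['qpos'],st['tool_rot'],st['wrist_force'],st['opening'])
g=[]
for n,(x,y,w,h) in dict(side=(185,120,100,130),top=(165,145,90,80)).items():
    s=snap(n,n+'3'); a=np.uint8(255*(s['frame']/255.)**.55)
    p=proj(s,st['ee_pos']); q=proj(s,st['ee_pos']+.057*st['tool_rot'][:,2]); print(n,p,q)
    x,y=int(min(p[0],q[0]))-40,int(min(p[1],q[1]))-50; c=cv2.resize(a[y:y+100,x:x+66],None,fx=6,fy=6,interpolation=cv2.INTER_CUBIC)
    for i in range(0,66,10): cv2.putText(c,str(x+i),(6*i,8),0,.3,(0,0,255))
    for i in range(0,100,10): cv2.putText(c,str(y+i),(0,6*i+4),0,.3,(0,0,255))
    g.append(c)
snap('wrist','w3')
cv2.imwrite('pics/c3.png',np.hstack(g))
E
```

```text
[0.4907 0.1477 0.1848] [-0.4999  0.1664 -0.1557  2.2007  0.6737  0.608  -2.742 ] [[ 0.9136 -0.0166  0.4064]
 [ 0.0302 -0.9936 -0.1085]
 [ 0.4056  0.1114 -0.9072]] [-0.6832 -0.0979 -2.6313] 0.029554734224379105
side [234.3575 180.6877] [228.7557 194.9973]
top [203.246  200.5343] [208.1514 194.1563]
```

View pics/c3.png

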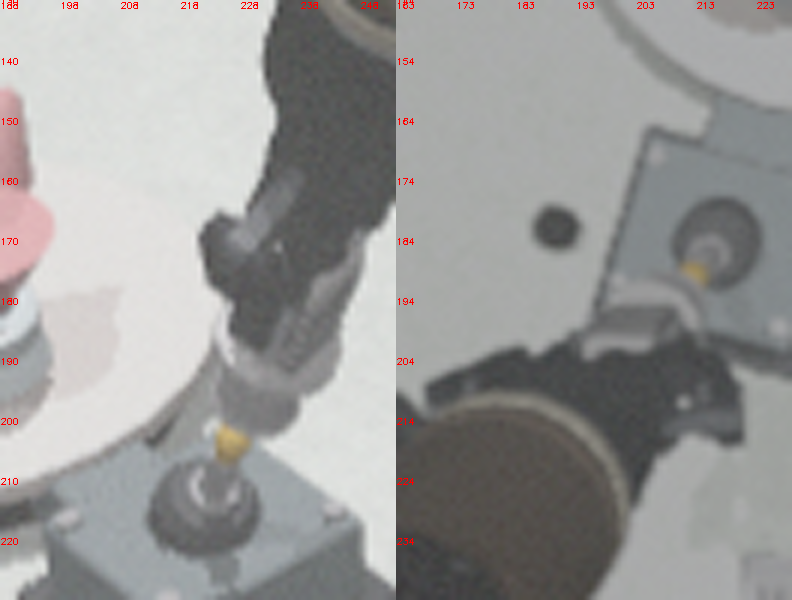

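The greaser is held, tilted, with its mouth above the brass tip in both views (brass at side (226,203), top (212,189)). Joint 7 sits at its range end, so I roll the hand about the axis away from it.

apply_moves(targets=[[[0,0,0],[-2.4,0.7,5.4],255],[[0,0,0],[-2.4,0.7,5.4],255]])

```text
time: 6.6
ee_pos: [0.4912, 0.1467, 0.1852]
tool_rot: [[0.897, 0.175, 0.406], [0.238, -0.965, -0.109], [0.372, 0.194, -0.908]]
wrist_force: [0.7, 0.2, -2.7]
opening: 0.0292
```

```bash
python3 -c "
from h import *
print(bot.read_state()['qpos'])"
```

```text
[-0.47442296  0.16758556 -0.18072174  2.19796437  0.67670005  0.61190396
 -2.5308985 ]
```

apply_moves(targets=[[[0,0,0],[-2.4,0.7,5.4],255],[[0,0,0],[-2.4,0.7,5.4],255],[[0,0,0],[0,0,0],255],[[0,0,0],[0,0,0],255]])

```text
time: 7.0
ee_pos: [0.4911, 0.1464, 0.1853]
tool_rot: [[0.845, 0.351, 0.404], [0.425, -0.899, -0.109], [0.325, 0.263, -0.908]]
wrist_force: [-0.3, 0.6, -2.4]
opening: 0.0293
```

```bash
python3 - <<'E'
from h import *
np.set_printoptions(precision=4,suppress=True)
st=bot.read_state(); print(st['ee_pos'],st['qpos'],st['tool_rot'][:,2])
for n in('side','top','wrist'): s=snap(n,n+'4')
P=st['ee_pos'];z=st['tool_rot'][:,2]; 
w=load('wrist4');S=load('side4')
for k in(0,.03,.057,.097): print(k,proj(S,P+k*z),proj(w,P+k*z,True))
a=np.uint8(255*(w['frame']/255.)**.5)
c1=cv2.resize(a[150:300,190:340],None,fx=4,fy=4,interpolation=cv2.INTER_CUBIC)[:600,:420+180]
c1=cv2.resize(a[100:300,180:313],None,fx=3,fy=3,interpolation=cv2.INTER_CUBIC)
b=np.uint8(255*(S['frame']/255.)**.5)[155:230,195:245]; c2=cv2.resize(b,None,fx=8,fy=8,interpolation=cv2.INTER_CUBIC)
cv2.imwrite('pics/c4.png',np.hstack([c1,c2]))
E
```

```text
[0.4911 0.1464 0.1853] [-0.4512  0.1694 -0.2053  2.1954  0.6792  0.616  -2.3315] [ 0.4041 -0.1086 -0.9083]
0 [234.5459 180.1699] [257.3598 247.9047]
0.03 [231.5563 187.8968] [257.2171 227.6664]
0.057 [228.9899 194.5299] [257.1199 214.0298]
0.097 [225.3877 203.84  ] [257.0117 198.981 ]
```

View pics/c4.png

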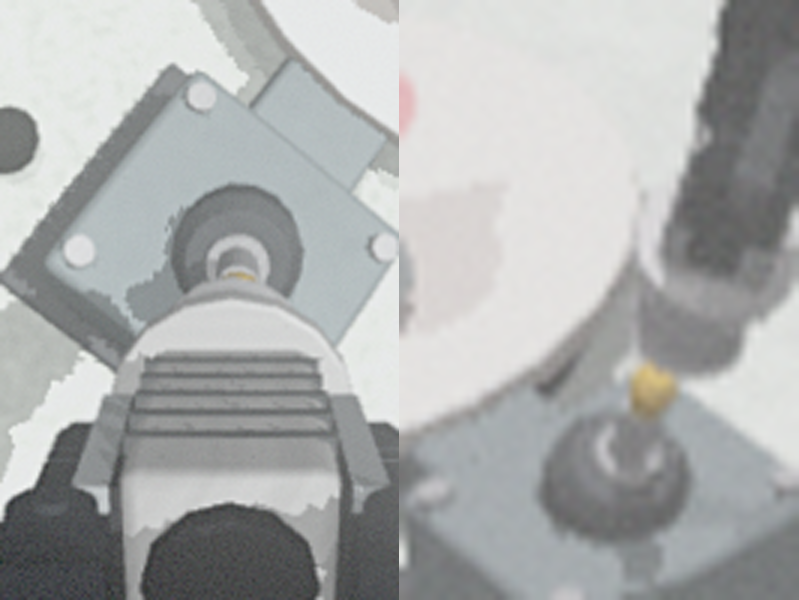

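The wrist view shows the greaser centred in the hand (x≈257). The brass and boss are about 2 px to the right (x≈259), roughly 1.5–2 mm off sideways. I check the other direction with side-view edge profiles across the socket and the brass.

```bash
python3 - <<'E'
from h import *
np.set_printoptions(precision=4,suppress=True,linewidth=200)
st=bot.read_state();P=st['ee_pos'];R=st['tool_rot'];z=R[:,2]
S,T,w=load('side4'),load('top4'),load('wrist4')
A=lambda s,k:proj(s,P+k*z)
d=A(S,.097)-A(S,0);d/=np.linalg.norm(d);n=np.array([-d[1],d[0]])  # n: perpendicular
if n[0]<0:n=-n
print('n',n,'px/mm',np.linalg.norm(A(S,.05)-proj(S,P+.05*z+.01*n[0]*0+0))if 0 else '')
# px per mm of tool x / y along n
for ax in(0,1): print('tool',ax,(proj(S,P+.05*z+.01*R[:,ax])-A(S,.05))@n/10)
g=S['frame'].astype(np.float32)
off=np.arange(-16,17)
print(off)
for k in(.038,.042,.046,.05,.054,.058,.09,.094,.098):
    c=A(S,k); m=np.array([c+o*n for o in off],np.float32)
    v=cv2.remap(g,m[:,0].reshape(1,-1),m[:,1].reshape(1,-1),cv2.INTER_LINEAR)[0].mean(1)
    print(k,v.astype(int))
def brass(s,x0,x1,y0,y1):
    h=cv2.cvtColor(s['frame'],cv2.COLOR_BGR2HSV); m=cv2.inRange(h,(12,90,40),(38,255,255)); m[:y0]=0;m[y1:]=0;m[:,:x0]=0;m[:,x1:]=0
    v,u=np.nonzero(m); return np.array([u.mean(),v.mean()]),len(u),u.min(),u.max(),v.min(),v.max()
b=brass(S,215,240,195,215); print(b,'perp off axis px',(b[0]-A(S,.095))@n,'at',A(S,.095))
w1,w2,T0,S0=load('w1'),load('w2'),load('top0'),load('side0')
R4=[]
for s,f,box in((w1,1,(400,440,90,130)),(w2,1,(480,512,90,130)),(T0,0,(200,225,180,200)),(S0,0,(215,240,195,215))):
    q=brass(s,*box); print(q[0],q[1]); R4.append(ray(s,*q[0],bool(f)))
B,r=tri(R4[0],R4[2],R4[3]);print('brass',B,r); D=B-P; print('in tool frame mm',R.T@D*1e3)
print(brass(w,240,280,180,200))
# boss centre in wrist4 & others: mark
E
```

```text
n [0.9325 0.3611] px/mm 
tool 0 -0.44558447768036435
tool 1 -0.0257627730988416
[-16 -15 -14 -13 -12 -11 -10  -9  -8  -7  -6  -5  -4  -3  -2  -1   0   1   2   3   4   5   6   7   8   9  10  11  12  13  14  15  16]
0.038 [203 200 201 200 199 199 197 168 120 119 153 170 156 104  96  97  96 101  95  93  92  92  92  92  89  88 100 158 195 196 195 195 196]
0.042 [201 201 201 201 200 201 197 164  90  93 103 135 154 127 110 108 108 106  98  94  94  91  91  89  85 105 128 175 194 194 191 192 194]
0.046 [202 201 203 200 200 201 195 150  99  90  91  91 105 104 104 105 103 106  98  91  94  89  85  82  92 136 175 190 194 194 192 191 195]
0.05 [200 201 201 200 201 200 190 143  89  91  98  87  88  79  82  86  85  90  87  84  83  78  76  78  86 151 197 195 195 196 196 196 197]
0.054 [200 200 201 201 201 199 191 119  87  94 104  88  80  76  74  73  72  74  73  72  70  69  71  74  75 134 185 197 197 199 200 199 198]
0.058 [199 200 200 201 201 199 180 117  92  99 103  95  72  74  75  71  71  70  70  69  68  69  67  64  72 119 188 196 197 198 199 198 197]
0.09 [201 200 196 158 101  84  74  86  97  98 1
[... 169 characters left out ...]
9  87  88 105 115 119 126 132 141 151 169 180 187 192 198 201]
0.098 [201 195 168 113  86  68  57  94  98 101  99 105 120 112  99  88  92  86  78  85 109 116 115 116 113 115 122 125 138 147 163 174 186]
(array([226.    , 203.1923]), 26, np.int64(224), np.int64(229), np.int64(200), np.int64(206)) perp off axis px 0.29304718925635076 at [225.6113 203.3846]
[413.707  112.2038] 157
[503.0505 108.6859] 277
[212.  189.5] 16
[226.0769 203.2308] 26
brass [0.5309 0.1343 0.0982] [np.float64(0.4937906577331224), np.float64(1.0655155740608575), np.float64(1.1976753885186049)]
in tool frame mm [ 0.2036  1.9194 96.5664]
(array([260.5, 191.5]), 8, np.int64(258), np.int64(263), np.int64(191), np.int64(192))
```

The socket is symmetric about the tool axis in the side view. The brass lies 0.2 mm (tool x) and 1.9 mm (tool y) off the axis, 96.6 mm ahead. I correct sideways and advance along the axis to just short of the tip.

apply_moves(targets=[[[0.7,-1.7,0.5],[0,0,0],255],[[4,-1.1,-9.1],[0,0,0],255],[[4,-1.1,-9.1],[0,0,0],255],[[3.2,-0.9,-7.3],[0,0,0],255],[[0,0,0],[0,0,0],255],[[0,0,0],[0,0,0],255],[[0,0,0],[0,0,0],255]])

```text
time: 7.85
ee_pos: [0.5029, 0.1418, 0.1604]
tool_rot: [[0.843, 0.354, 0.404], [0.428, -0.897, -0.109], [0.324, 0.265, -0.908]]
wrist_force: [0.6, -0.1, -3.5]
opening: 0.0293
```

```bash
python3 - <<'E'
from h import *
np.set_printoptions(precision=4,suppress=True,linewidth=200)
st=bot.read_state();P=st['ee_pos'];R=st['tool_rot'];z=R[:,2]
B=np.array([.5309,.1343,.0982]);print(P,z,'brass in tool',R.T@(B-P)*1e3,'F.n',st['wrist_force']@-z,st['qpos'][6])
g=[]
for n,f in(('wrist',True),('side',False),('top',False)):
    s=snap(n,n+'5'); q=proj(s,B,f); x,y=int(q[0])-22,int(q[1])-50; 
    a=np.uint8(255*(s['frame'][y:y+100,x:x+44]/255.)**.5); g.append(cv2.resize(a,None,fx=6,fy=6,interpolation=cv2.INTER_CUBIC)); print(n,x,y,q,proj(s,P+.057*z,f))
cv2.imwrite('pics/c5.png',np.hstack(g))
E
```

```text
[0.5029 0.1418 0.1604] [ 0.4043 -0.1086 -0.9081] brass in tool [ 0.2467  0.1364 68.6235] F.n -3.390533057670436 -2.38541373351854
wrist 235 158 [257.2714 208.9391] [257.1222 214.1677]
side 203 153 [225.5832 203.0512] [226.6962 200.4819]
top 190 139 [212.2588 189.7495] [211.3709 190.9938]
```

View pics/c5.png

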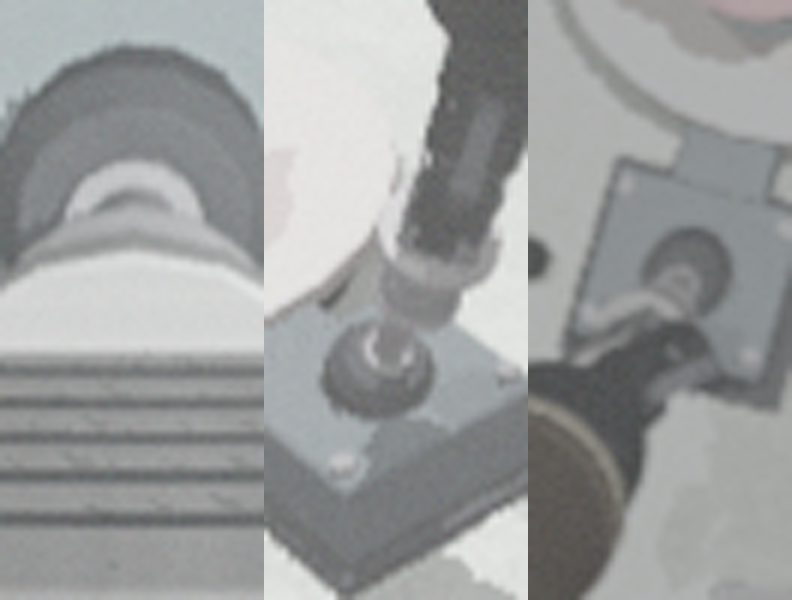

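Wrist view: boss centred on the axis (257.8 against 257.1). In the side view the socket's left edge blends with the background. I get its silhouette by differencing against the first side picture.

```bash
python3 - <<'E'
from h import *
st=bot.read_state();P=st['ee_pos'];R=st['tool_rot'];z=R[:,2]
S0=load('side0');S=load('side5');S4=load('side4')
x,y=203,175
D=[cv2.absdiff(s['frame'],S0['frame']).max(2) for s in(S,)]
D.append(cv2.absdiff(S['frame'],S4['frame']).max(2))
def view(img,ann=True):
    c=cv2.resize(img[y:y+48,x:x+48],None,fx=8,fy=8,interpolation=cv2.INTER_NEAREST)
    if c.ndim==2:c=cv2.cvtColor(np.uint8(np.clip(c*4.,0,255)),cv2.COLOR_GRAY2BGR)
    for k,rad in((.057,.0185),(.021,.024)):
        q=[proj(S,P+k*z+rad*(np.cos(t)*R[:,0]+np.sin(t)*R[:,1])) for t in np.linspace(0,6.283,40)]
        cv2.polylines(c,[np.int32((np.array(q)-[x,y]+.5)*8)],True,(0,0,255) if k>.03 else (0,200,0),1)
    a,b=[tuple(int(v) for v in (proj(S,P+k*z)-[x,y]+.5)*8) for k in(0,.12)]; cv2.line(c,a,b,(255,0,0),1)
    return c
g=np.uint8(255*(S['frame']/255.)**.45)
cv2.imwrite('pics/c6.png',np.hstack([view(g),view(D[0])]))
E
```

```text
(no output)
```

View pics/c6.png

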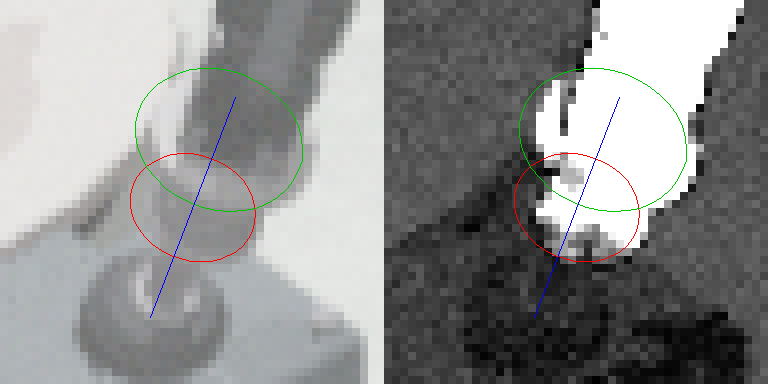

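The silhouette matches the predicted mouth along the axis. The greaser sits about 1.5 mm towards tool −x of the TCP axis, in line with the grasp offset, while the stem lies on the axis. I shift +1.5 mm in tool x and go in slowly.

apply_moves(targets=[[[1.3,0.6,0.5],[0,0,0],255],[[1.2,-0.3,-2.7],[0,0,0],255],[[1.2,-0.3,-2.7],[0,0,0],255],[[1.2,-0.3,-2.7],[0,0,0],255],[[0,0,0],[0,0,0],255],[[0,0,0],[0,0,0],255]])

```text
time: 8.6
ee_pos: [0.5077, 0.1412, 0.1525]
tool_rot: [[0.844, 0.354, 0.404], [0.428, -0.897, -0.109], [0.324, 0.265, -0.908]]
wrist_force: [-0.1, -1.0, -3.3]
opening: 0.0291
```

apply_moves(targets=[[[0.8,-0.2,-1.8],[0,0,0],255],[[0.8,-0.2,-1.8],[0,0,0],255],[[0.8,-0.2,-1.8],[0,0,0],255],[[0,0,0],[0,0,0],255],[[0,0,0],[0,0,0],255]])

```text
time: 9.1
ee_pos: [0.5102, 0.1407, 0.1472]
tool_rot: [[0.844, 0.354, 0.404], [0.428, -0.897, -0.109], [0.324, 0.265, -0.908]]
wrist_force: [-0.2, -0.2, -2.7]
opening: 0.0293
```

apply_moves(targets=[[[0.8,-0.2,-1.8],[0,0,0],255],[[0.8,-0.2,-1.8],[0,0,0],255],[[0,0,0],[0,0,0],255],[[0,0,0],[0,0,0],255]])

```text
time: 9.5
ee_pos: [0.5119, 0.1404, 0.144]
tool_rot: [[0.843, 0.354, 0.405], [0.428, -0.897, -0.109], [0.325, 0.265, -0.908]]
wrist_force: [-3.2, -0.6, 4.5]
opening: 0.0294
```

apply_moves(targets=[[[0.4,-0.1,-0.9],[0,0,0],255],[[0.4,-0.1,-0.9],[0,0,0],255],[[0,0,0],[0,0,0],255],[[0,0,0],[0,0,0],255]])

```text
time: 9.9
ee_pos: [0.5128, 0.1402, 0.142]
tool_rot: [[0.843, 0.354, 0.405], [0.428, -0.897, -0.109], [0.325, 0.265, -0.908]]
wrist_force: [-3.1, -0.7, 4.7]
opening: 0.0292
```

apply_moves(targets=[[[0.4,-0.1,-0.9],[0,0,0],255],[[0.4,-0.1,-0.9],[0,0,0],255],[[0,0,0],[0,0,0],255],[[0,0,0],[0,0,0],255]])

```text
time: 10.3
ee_pos: [0.5135, 0.1399, 0.1401]
tool_rot: [[0.843, 0.354, 0.404], [0.428, -0.897, -0.109], [0.324, 0.265, -0.908]]
wrist_force: [-0.8, 0.1, 3.2]
opening: 0.0295
```

Contact felt at z≈0.146. The axial force rose to about 8 N and is now falling to 6 N, so the nipple is past the peak. I continue towards the bottom.

apply_moves(targets=[[[0.4,-0.1,-0.9],[0,0,0],255],[[0.4,-0.1,-0.9],[0,0,0],255],[[0,0,0],[0,0,0],255],[[0,0,0],[0,0,0],255]])

```text
time: 10.7
ee_pos: [0.5143, 0.1397, 0.1383]
tool_rot: [[0.843, 0.354, 0.404], [0.428, -0.897, -0.109], [0.324, 0.265, -0.908]]
wrist_force: [0.5, 0.8, 3.2]
opening: 0.0294
```

apply_moves(targets=[[[0.4,-0.1,-0.9],[0,0,0],255],[[0.4,-0.1,-0.9],[0,0,0],255],[[0,0,0],[0,0,0],255],[[0,0,0],[0,0,0],255]])

```text
time: 11.1
ee_pos: [0.515, 0.1395, 0.1365]
tool_rot: [[0.843, 0.354, 0.404], [0.428, -0.897, -0.109], [0.324, 0.265, -0.908]]
wrist_force: [0.6, 1.1, 2.7]
opening: 0.0299
```

apply_moves(targets=[[[0.4,-0.1,-0.9],[0,0,0],255],[[0.4,-0.1,-0.9],[0,0,0],255],[[0,0,0],[0,0,0],255],[[0,0,0],[0,0,0],255]])

```text
time: 11.5
ee_pos: [0.5158, 0.1394, 0.1349]
tool_rot: [[0.843, 0.354, 0.404], [0.428, -0.897, -0.109], [0.324, 0.265, -0.908]]
wrist_force: [-1.3, -0.2, 7.1]
opening: 0.0299
```

```bash
python3 - <<'E'
from h import *
np.set_printoptions(precision=4,suppress=True)
F=[]
for i in range(6):
    bot.snapshot('wrist'); st=bot.read_state(); F.append(st['wrist_force'])
F=np.array(F);print(F.mean(0),F.std(0),(F.mean(0)-[-.1,-.4,-2.9])@-st['tool_rot'][:,2],st['ee_pos'],st['moment'],st['opening'],st['qpos'][6])
E
```

```text
[-2.3913  0.3248  7.4416] [0.4278 0.4109 0.3596] 10.396309879609188 [0.5158 0.1394 0.1349] [-0.1065  0.2233 -0.0387] 0.0295485050974945 -2.455807241903884
```

The force fell to 5 N and rose again to about 10.4 N, as expected close to the bottom stop. One last look.

```bash
python3 - <<'E'
from h import *
s=snap('side','side7');w=snap('wrist','wrist7');t=snap('top','top7')
f=lambda a:np.uint8(255*(a/255.)**.5)
cv2.imwrite('pics/c7.png',np.hstack([cv2.resize(f(s['frame'][140:240,170:270]),(400,400),interpolation=2),cv2.resize(f(w['frame'][130:330,160:360]),(400,400),interpolation=2)]))
for n in('side','top'):
    d=cv2.absdiff(load(n+'7')['frame'],load(n+'0')['frame']).max(2)
    for k,p in dict(bowl=(.69,.1,.1),).items(): q=proj(load(n+'0'),p).astype(int); print(n,d[q[1]-12:q[1]+12,q[0]-12:q[0]+12].mean())
E
```

```text
side 19.609375
top 9.164930555555555
```

View pics/c7.png

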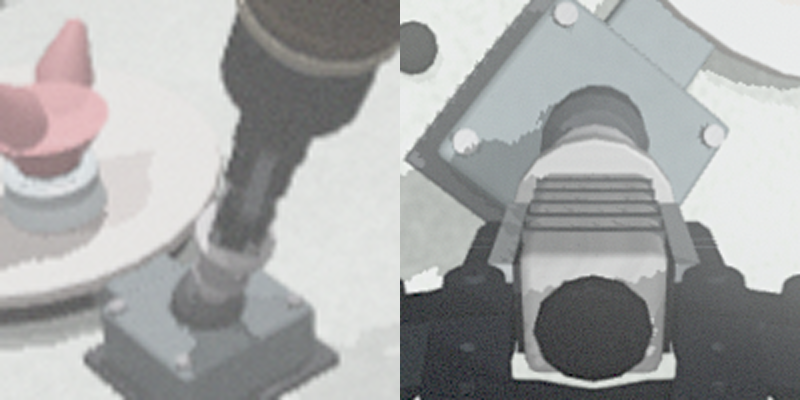

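The socket sits squarely over the nipple, the grip is still in the pads, and the bowl is untouched. Handing in.

```bash
python3 -c "
from h import *
print(bot.job_done()); st=bot.read_state(); print(st['time'],st['wrist_force'],st['opening'])"
```

```text
the job is handed in; nothing more can be done
None
the job is handed in; nothing more can be done
```

I took the greaser from the small black holder, set its socket on the leaning nipple, and pushed along the axis until the nipple snapped. I handed the job in with the greaser still gripped and pressed down, at about 12 s.

**Last checks:**
- **Push force:** along the axis it read about 8 N, 8 N, 6 N, 5 N, 5 N, then 10.4 N. That drop and rise fits the snap, with the nipple about 11–12 mm in. I judged the snap from force and travel, as the nipple is hidden in the socket.
- **Grip:** the opening stayed at about 29.5 mm.
- **Last picture:** the socket is centred over the boss, and the winged bowl looks undisturbed. I did not look at the other glassware again, but the arm passed well above it.

**Checks that disagreed:**
- **Joint 7:** it read -2.742 once, at the very end of its range (-2.74), while I was tilting the greaser. I rolled the hand away at once. If the limit is exact, this could count as passing it.
- **Numeric bowl check:** comparing the bowl area with the first pictures gave a small difference. I put it down to the arm's shadow.

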